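Slide the rolling plate out over the sample tray

ROBOT

A 6-joint arm with a two-finger parallel gripper is mounted at the origin on the work surface. World frame = base frame: x ahead of the robot, y to its left, z up, the work surface at z = 0. Lengths are in m, angles in degrees, forces in N, time in s.
With the tool pointing down it reaches from about 0.4 to 0.825 m from the base axis. Payload 7 kg.
Tool frame: the origin (TCP) lies at the very end of the fingers, on their centre line; the grasp point (between the pads) lies 19 mm behind it (r.hold_point_z is the distance from the TCP to the grasp point, in m); z points along the fingers, y is the direction in which the jaws open and shut (so a half turn about z gives the same grasp; the last joint's range is limited). The gripper opens to 88 mm and grips with 3 to 60 N. Pads are 19 mm wide; open, the fingers measure 130 mm over their backs; the gripper's body (78 mm by 193 mm) begins 47 mm behind the grasp point.
Start: joints at [81.48, 20.546, 0.682, 0, -70.136, -16.507], TCP at [0.286, 0.612, 0.199] pointing down, gripper open.
Joint ranges: [-176.03, 176.03], [-82.01, 121.73], [-58.28, 71.71], [-173.87, 95.51], [-174.79, -0.11], [-173.66, 173.66]. Speed limits (degrees/s): [136.94, 136.94, 172.46, 180, 180, 180].

INTERFACE

Orientations are given as [roll, pitch, yaw] about the fixed x, y, z axes, in that order (R = Rz(yaw) Ry(pitch) Rx(roll)).
In Python, from plant import r gives the robot as it stands. The module is installed in compiled form; this text tells all that it offers.
- The arm moves only by the shell command python3 -m inch 'ROWS' [FORCE]. ROWS is text: rows parted by semicolons, each of 7 numbers parted by spaces: the shift along the tool's x, y, z in m, then the turn, a rotation vector about the tool's x, y, z in rad, then the opening, from 0 (shut) to 1 (fully open). In form: tx ty tz ax ay az jaw; .... A call has 1 to 20 rows; each row shifts and turns the commanded pose from where the row before left it, along the tool's axes as they then stand; what a row does not reach is not made up. A row lasts 1/12 s, in which the tool goes at most 41.7 mm and 7.16 degrees, less where a joint would pass 70% of its speed; a pose out of reach is approached as far as the arm can. A call with a gripper value outside its range is refused whole. The fingers move at their own pace and stop on an object; FORCE is the grip in N (left out, the last holds). Time passes only in rows, so rows that do not move let the fingers close. It gives the time, the measured TCP pose, the force and the opening at its end, in the units of the state.
- r.get_state(): the state, without advancing time (a new reading comes with each control period).
- r.capture(name): name is "scene" or "top" or "wrist"; returns the picture (420x560x3 uint8, red, green, blue); there is no depth.
- r.camera_params(name): a dict with "vfov" (degrees; the focal length in pixels is half the picture's height over the tangent of half this angle, whatever the lens; pixels are square), "cx", "cy" (the principal point, pixels), "R" (3x3) and "t" (3): a world point X has camera coordinates R X + t. Camera axes: x right, y down, z forward; pixel columns grow to the right and rows downward; lengths in m; the calibration is good to about 2 mm. A picture is of the moment at which its call begins: read the wrist's pose just before it. camera_params takes no time and is no camera call; for the wrist camera it gives the pose at the moment of the call.
- r.close_job(): hands the job in, once; it reports no verdict.
Trained networks look in the newest picture that a camera, given by its name, has taken for a name from the list of things; names that differ only in an ending like _2 or _b are one class to them, and where a whole thing is asked for, a point or a joint stands for the part that bears it (a point fixed in the world has none). Each returns a list of dicts, best first, with "p" (0 to 1); they miss things now and then, are a little off and sometimes report something else, mostly with a low value. They report only what shows in the picture. A call takes as long as a camera call.
- r.recognise(target, camera): "xy" ([column, row] in pixels, amid what is visible of it).
The state is a dict: "time_s": time; "joints": joint angles; "qd": joint speeds; "joint_torque": joint torques, N m; "tcp_pos": TCP position; "eef_rot": TCP orientation; "contact_force": force on the tool from outside, world axes, zero at the start; "moment": the same for the moment, N m; "gripper_width": finger opening in m.
Only numpy, scipy, OpenCV 4.12 (cv2) and the standard library are available. Lean on these libraries where they do the work, as an engineer would, in place of code of your own. Each camera call takes 0.05 s, during which the arm holds its last target.

TASK

Push the flat aluminium plate across the wooden stand, towards the long shallow tray, until the plate's long side sticks out 40 mm past the stand's edge over the tray, parallel to that edge. Only push or slide the plate flat along the stand with the fingers, never lift or tip it, and leave the tray, the bowl, the tin and the brass weight where they are.

Things in the scene. Friction and masses are not known exactly. Their poses are not given: they have to be found in the camera images.
- stand: fixed low wooden stand, a rectangular block 350 (its x) x 280 (its y) x 45 mm high with a flat dark wooden top; origin at the centre of its underside, on the bench. Its two edges to push over are the 350 mm long ones, at y = +140 mm and y = -140 mm in its own frame; the one in question is the edge beside which the tray stands. The stand is turned up to 15 degrees either way on the bench
- plate: loose bare aluminium plate lying flat on the stand, 140 (its x) x 120 (its y) x 6 mm thick, about 0.3 kg; origin at the centre of its underside, 45 mm above the bench. Its long (140 mm) sides lie at y = +60 and -60 mm in its own frame. It starts up to 17 degrees out of line with the stand, and slides with ordinary friction
- tray: loose open rectangular stainless tray 240 (along the stand's long edge) x 120 x 34 mm high, on the bench about 10 mm off one of the stand's long edges, on either side; its rim is 11 mm lower than the stand's top; origin at the centre of its underside. Stays put
- bowl: loose round stainless bowl, 116 mm across, 40 mm high, on the bench beside the stand's other long edge; origin at the centre of its underside. Stays put
- tin: loose round aluminium sample tin with a lid, 55 mm across, 36 mm high, standing on the stand near one of its short ends; origin at the centre of its underside. Stays put
- weight: loose brass balance weight with a small head, 38 mm across, 44 mm high, standing on the stand near the other short end; origin at the centre of its underside. Stays put

How it is judged:
By the outcome, as a careful person would: the job done as asked, in the order asked, and still so for the second after the job is handed in, with the robot touching nothing.
It also fails if it takes over 38 s, if anything falls off the work surface, if the arm or the gripper's body presses on something with over 40 N, if the wrist force passes 120 N, or if a joint passes its speed limit or range.

## Working session

There is one attempt and no reset: what is moved stays moved. The work goes in short steps, Python scripts to look and compute and a shell command to move; the robot and the scene stay as the last step left them, time stands still between calls to the robot, and variables do not carry over. Pictures are saved under pics/ and viewed, and the job is handed in when it is done.

```bash
mkdir -p pics; python3 - <<'E'
from plant import r
import cv2,numpy as np
print(r.get_state())
for n in("scene","top"):
    im=r.capture(n); cv2.imwrite(f"pics/{n}0.png",im[:,:,::-1])
    p=r.camera_params(n); print(n,p)
    for t in("stand","plate","tray","bowl","tin","weight"):
        print(t,[(np.round(d["xy"]),round(d["p"],2)) for d in r.recognise(t,n)[:2]])
E
```

```text
{'time_s': 0.0, 'joints': array([ 8.14785995e+01,  2.05903703e+01,  6.33824942e-01, -1.88402539e-02,
       -7.01351199e+01, -1.65063125e+01]), 'qd': array([ 0.02187749,  0.05499964, -0.01533342,  0.04304096, -0.00188907,
        0.02797505]), 'joint_torque': array([-3.23967433e-04, -5.82719386e+01,  2.93048698e+01,  6.99651048e+00,
        6.95231327e-03, -1.63349623e-04]), 'tcp_pos': array([0.28538048, 0.61112337, 0.19793915]), 'eef_rot': array([ 1.79907080e+02, -9.06516715e-03, -2.50341219e+01]), 'contact_force': array([-0.02585128, -0.6158601 , -0.21489549]), 'moment': array([0.01685147, 0.00707238, 0.02794179]), 'gripper_width': 0.08801673221216973}
scene {'vfov': 42.41313269596416, 'cx': 291.1679640722862, 'cy': 210.1306503305152, 'R': array([[-0.22292275,  0.97475724,  0.01240045],
       [ 0.51777289,  0.12917119, -0.84571037],
       [-0.82596409, -0.18210746, -0.53349807]]), 't': array([ 0.10951135, -0.24246028,  1.45974016])}
stand [(array([312., 246.]), 0.93)]
plate [(array([302., 213.]), 0.95)]
tray [(array([206., 209.]), 0.65)]
bowl [(array([434., 247.]), 0.89)]
tin [(array([320., 261.]), 0.72)]
weight [(array([364., 180.]), 0.75)]
top {'vfov': 57.906736847137054, 'cx': 284.87131503668115, 'cy': 212.5301168192664, 'R': array([[ 0.01436987, -0.99984138,  0.0105222 ],
       [-0.99516865, -0.01532328, -0.09697713],
       [ 0.09712298, -0.00907781, -0.99523099]]), 't': array([0.01247657, 0.59228112, 0.76362098])}
stand [(array([254., 224.]), 0.69)]
plate [(array([278., 240.]), 0.72)]
tray [(array([366., 247.]), 0.92)]
bowl [(array([164., 222.]), 0.89)]
tin [(array([250., 154.]), 0.96)]
weight [(array([234., 294.]), 0.88)]
```

View pics/top0.png

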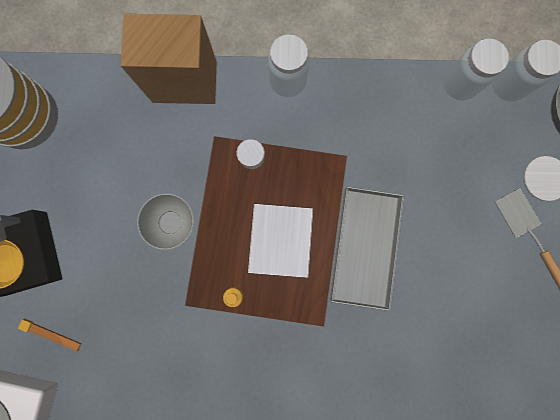

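View pics/scene0.png

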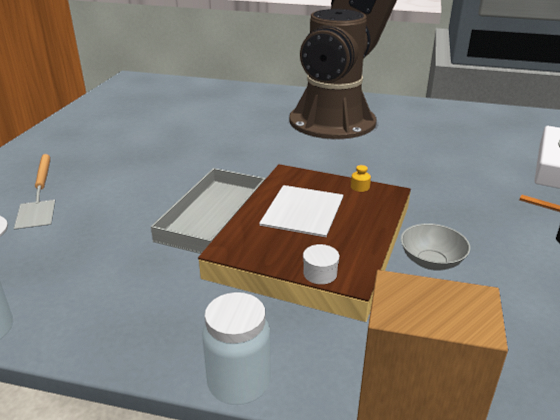

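Top view: the tray lies on the stand's -y side (image right, ~367,248), the plate is at ~(280,240), the tin is at (250,153), the weight at (233,297) and the bowl at (165,222). The arm is out of view. Next I'll find exact corners in both views.

```bash
cat > h.py <<'E'
import numpy as np,cv2
def K(p):
    f=210/np.tan(np.radians(p["vfov"]/2)); return f
def px2w(p,xy,z):
    f=K(p);R=np.array(p["R"]);t=np.array(p["t"])
    d=R.T@np.array([(xy[0]-p["cx"])/f,(xy[1]-p["cy"])/f,1]);c=-R.T@t
    return c+d*(z-c[2])/d[2]
def w2px(p,X):
    X=np.asarray(X);c=X@np.array(p["R"]).T+np.array(p["t"]);f=K(p)
    return np.c_[c[:,0]/c[:,2]*f+p["cx"],c[:,1]/c[:,2]*f+p["cy"]]
def tri(ps,xys):
    A=[];b=[]
    for p,xy in zip(ps,xys):
        f=K(p);R=np.array(p["R"]);t=np.array(p["t"])
        for k,c in((0,p["cx"]),(1,p["cy"])):
            u=(xy[k]-c)/f; A.append(u*R[2]-R[k]);b.append(t[k]-u*t[2])
    return np.linalg.lstsq(np.array(A),np.array(b),rcond=None)[0]
def quad(m):
    cs,_=cv2.findContours(m.astype(np.uint8),cv2.RETR_EXTERNAL,cv2.CHAIN_APPROX_NONE)
    c=max(cs,key=cv2.contourArea); hull=cv2.convexHull(c)
    for e in np.arange(2,30,.5):
        a=cv2.approxPolyDP(hull,e,True)
        if len(a)<=4: break
    a=a[:,0].astype(float); pts=c[:,0].astype(float); L=[]
    for i in range(len(a)):
        A,B=a[i],a[(i+1)%len(a)];d=(B-A);l=np.linalg.norm(d);d/=l;n=np.array([-d[1],d[0]])
        s=(pts-A)@d;o=(pts-A)@n; q=pts[(abs(o)<2.5)&(s>.1*l)&(s<.9*l)]
        vx,vy,x,y=cv2.fitLine(q.astype(np.float32),cv2.DIST_HUBER,0,.01,.01).ravel()
        nn=np.array([-vy,vx]); cen=a.mean(0)
        off=nn@np.array([x,y]); sg=np.sign(off-nn@cen); L.append((nn,off+sg*.5))
    return np.array([np.linalg.solve([L[i-1][0],L[i][0]],[L[i-1][1],L[i][1]]) for i in range(len(a))])
def plate_mask(im,seed):
    h=im.astype(int);m=((h.min(2)>180)).astype(np.uint8)
    n,l=cv2.connectedComponents(m);return l==l[int(seed[1]),int(seed[0])]
def stand_mask(im,box=None):
    h=im.astype(int);m=((h[:,:,0]-h[:,:,2]>20)&(h.max(2)<140)).astype(np.uint8)
    m=cv2.morphologyEx(m,cv2.MORPH_OPEN,np.ones((3,3)))
    n,l,s,_=cv2.connectedComponentsWithStats(m);return l==1+np.argmax(s[1:,4])
E
python3 - <<'E'
from h import *
from plant import r
np.set_printoptions(precision=4,suppress=True)
Q={}
for n,ps in(("top",(280,240)),("scene",(302,213))):
    im=cv2.imread(f"pics/{n}0.png")[:,:,::-1];p=r.camera_params(n)
    v=im.copy()
    for nm,m,z in(("plate",plate_mask(im,ps),.051),("stand",stand_mask(im),.045)):
        q=quad(m);w=np.array([px2w(p,x,z) for x in q]);Q[n,nm]=q
        print(n,nm,q.tolist() if 0 else np.round(q,1).tolist());print(w[:,:2])
        e=np.roll(w,-1,0)-w;print("len",np.linalg.norm(e,axis=1),"ang",np.degrees(np.arctan2(e[:,1],e[:,0])),"c",w.mean(0))
ps=[r.camera_params("top"),r.camera_params("scene")]
# match corners via plane coords
for nm,z in(("plate",.051),("stand",.045)):
    wa=[px2w(ps[0],x,z) for x in Q["top",nm]];wb=[px2w(ps[1],x,z) for x in Q["scene",nm]]
    for i,a in enumerate(wa):
        j=np.argmin([np.linalg.norm(a-b) for b in wb]);print(nm,tri(ps,[Q["top",nm][i],Q["scene",nm][j]]))
for nm,a,b in(("tin",(250,153),(320,261)),("weight",(233,297),(362,180)),("tray",(366,247),(206,209)),("bowl",(164,222),(434,247))):
    print(nm,tri(ps,[a,b]))
E
```

```text
top plate [[254.3, 203.7], [311.8, 208.2], [306.7, 277.1], [248.5, 272.2]]
[[ 0.6069  0.0839]
 [ 0.5996 -0.0331]
 [ 0.461  -0.024 ]
 [ 0.4691  0.0924]]
len [0.1172 0.1389 0.1166 0.1381] ang [-93.6024 176.2331  86.0369  -3.5386] c [0.5342 0.0298 0.051 ]
top stand [[213.8, 135.7], [346.4, 155.4], [323.3, 326.1], [184.9, 305.2]]
[[ 0.7488  0.1717]
 [ 0.7117 -0.1047]
 [ 0.3648 -0.0583]
 [ 0.4019  0.2178]]
len [0.2789 0.3499 0.2786 0.3499] ang [-97.6473 172.3779  82.3547  -7.5708] c [0.5568 0.0566 0.045 ]
scene plate [[258.8, 222.9], [282.5, 185.1], [343.1, 194.6], [326.0, 234.7]]
[[ 0.6026 -0.033 ]
 [ 0.4634 -0.0243]
 [ 0.4709  0.0957]
 [ 0.6101  0.0868]]
len [0.1395 0.1202 0.1394 0.12  ] ang [176.4317  86.4183  -3.6617 -93.5519] c [0.5368 0.0313 0.051 ]
scene stand [[195.2, 258.6], [277.9, 163.6], [411.1, 188.5], [367.7, 301.7]]
[[ 0.7173 -0.1058]
 [ 0.3663 -0.0579]
 [ 0.4049  0.221 ]
 [ 0.754   0.1729]]
len [0.3542 0.2816 0.3524 0.2811] ang [172.234   82.1261  -7.8404 -97.496 ] c [0.5606 0.0575 0.045 ]
plate [0.607  0.0852 0.0487]
plate [ 0.5999 -0.0335  0.0491]
plate [ 0.461  -0.0245  0.0496]
plate [0.4688 0.094  0.0495]
stand [0.7499 0.1726 0.0414]
stand [ 0.7129 -0.1065  0.0414]
stand [ 0.3647 -0.0584  0.0441]
stand [0.4014 0.2198 0.0427]
tin [0.7072 0.0934 0.0692]
weight [0.4208 0.123  0.0592]
tray [ 0.5244 -0.1567  0.012 ]
bowl [0.5686 0.27   0.0285]
```

```bash
python3 -m inch '0 0 0 0 0 0.115 1;0 0 0 0 0 0.115 1;0 0 0 0 0 0.115 1;0 0 0 0 0 0.115 1;0 0 0 0 0 0.115 1;0 0 0 0 0 0.115 1;0 0 0 0 0 0.115 1;0 0 0 0 0 0.115 1;0 0 0 0 0 0.115 1;0 0 0 0 0 0.115 1;0 0 0 0 0 0.115 1;0 0 0 0 0 0 1'
cat > g.py <<'E'
from plant import r
from h import *
import sys
s=r.get_state();th=np.radians(-7.6)
C=np.array([.5585,.057]);ex=np.array([np.cos(th),np.sin(th)]);ey=np.array([-ex[1],ex[0]])
d=s["tcp_pos"][:2]-C
print("t",s["time_s"],"stand-frame tcp mm",1000*np.array([d@ex,d@ey]),"z",s["tcp_pos"][2]*1000,"rot",s["eef_rot"],"F",s["contact_force"],"w",s["gripper_width"])
if len(sys.argv)>1:
    T=C+float(sys.argv[1])*ex+float(sys.argv[2])*ey-s["tcp_pos"][:2]
    y=np.radians(s["eef_rot"][2]);print("tool shift",T@[np.cos(y),np.sin(y)],T@[np.sin(y),-np.cos(y)],"dyaw to -97.6 tool rad",-(np.radians(-97.6)-y))
E
python3 g.py -.019 .065
```

```text
time_s: 1.7
tcp_pos: [0.2855, 0.6116, 0.1989]
eef_rot: [180.0, -0.0, -97.8]
contact_force: [0.7, -0.9, -0.6]
gripper_width: 0.0877
t 1.7 stand-frame tcp mm [-343.90743195  513.60818426] z 198.8599797397822 rot [ 1.79997834e+02 -1.34368410e-03 -9.78088178e+01] F [ 0.71171337 -0.87803216 -0.56493532] w 0.08767157220125348
tool shift 0.4474210636666678 -0.32654024883632193 dyaw to -97.6 tool rad -0.0036445575437442645
```

```bash
python3 -m inch '0.028 -0.0204 0 0 0 -0.0036 1;0.028 -0.0204 0 0 0 0 1;0.028 -0.0204 0 0 0 0 1;0.028 -0.0204 0 0 0 0 1;0.028 -0.0204 0 0 0 0 1;0.028 -0.0204 0 0 0 0 1;0.028 -0.0204 0 0 0 0 1;0.028 -0.0204 0 0 0 0 1;0.028 -0.0204 0 0 0 0 1;0.028 -0.0204 0 0 0 0 1;0.028 -0.0204 0 0 0 0 1;0.028 -0.0204 0 0 0 0 1;0.028 -0.0204 0 0 0 0 1;0.028 -0.0204 0 0 0 0 1;0.028 -0.0204 0 0 0 0 1;0.028 -0.0204 0 0 0 0 1;0 0 0.02 0 0 0 1;0 0 0.02 0 0 0 1;0 0 0 0 0 0 1'
python3 g.py -.019 .065
python3 - <<'E'
from plant import r
import cv2
for n in("scene","wrist"):
    cv2.imwrite(f"pics/{n}1.png",r.capture(n)[:,:,::-1])
E
```

```text
time_s: 3.28
tcp_pos: [0.5503, 0.124, 0.1552]
eef_rot: [179.7, -0.1, -97.2]
contact_force: [-1.6, -0.8, -1.5]
gripper_width: 0.0876
t 3.2833 stand-frame tcp mm [-16.99511519  65.33433698] z 155.24809821873902 rot [ 1.79709001e+02 -1.42218745e-01 -9.72222110e+01] F [-1.55332842 -0.77812991 -1.51510596] w 0.08758382785402563
tool shift 0.0003211102767534235 0.002007045717326718 dyaw to -97.6 tool rad 0.0065936613807995315
```

View pics/scene1.png

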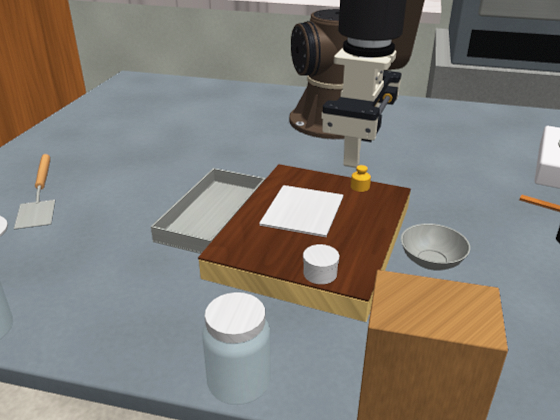

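View pics/wrist1.png

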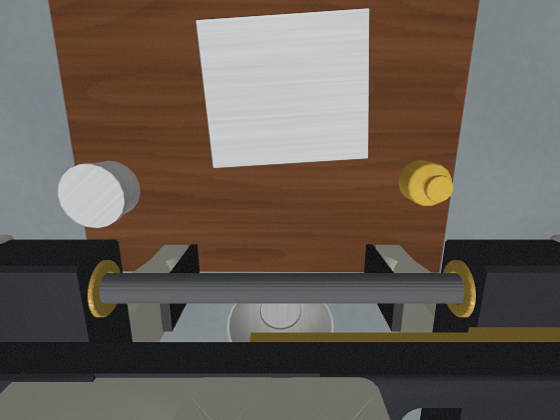

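The scene and wrist views show the open fingers clear behind the plate, on the bowl side (plate near edge at row ~160 in the wrist view). The tin (99,195) and the weight (427,183) lie outside the fingers. Next I descend.

```bash
python3 -m inch '0 0.002 0.024 0 0 0.004 1;0 0 0.024 0 0 0 1;0 0 0.024 0 0 0 1;0 0 0.02 0 0 0 1;0 0 0 0 0 0 1;0 0 0 0 0 0 1;0 0 0 0 0 0 1'
python3 g.py
python3 -m inch '0 0 0.004 0 0 0 1;0 0 0.002 0 0 0 1;0 0 0 0 0 0 1;0 0 0 0 0 0 1'
```

```text
time_s: 3.97
tcp_pos: [0.5516, 0.1269, 0.0689]
eef_rot: [-179.9, 0.1, -97.4]
contact_force: [0.9, 0.1, 0.6]
gripper_width: 0.0877
t 3.9667 stand-frame tcp mm [-16.08122943  68.37047842] z 68.8927878699858 rot [-1.79866540e+02  6.21596425e-02 -9.74200203e+01] F [0.92687546 0.06465777 0.58650352] w 0.08771083503590847
time_s: 4.3
tcp_pos: [0.5505, 0.126, 0.0613]
eef_rot: [-180.0, 0.0, -97.5]
contact_force: [-1.5, -0.0, 0.2]
gripper_width: 0.0879
```

```bash
python3 -m inch '0 0 0.006 0 0 0 1;0 0 0.005 0 0 0 1;0 0 0 0 0 0 1;0 0 0 0 0 0 1;0 0 0 0 0 0 1'
python3 -m inch '0 0 0.0015 0 0 0 1;0 0 0 0 0 0 1'
python3 -m inch '0 0 0.0015 0 0 0 1;0 0 0 0 0 0 1'
python3 -m inch '0 0 0.001 0 0 0 1;0 0 0 0 0 0 1'
```

```text
time_s: 4.72
tcp_pos: [0.5502, 0.1259, 0.0497]
eef_rot: [180.0, -0.0, -97.5]
contact_force: [0.4, 0.3, 0.6]
gripper_width: 0.0873
time_s: 4.88
tcp_pos: [0.5503, 0.1259, 0.0482]
eef_rot: [180.0, -0.0, -97.5]
contact_force: [-0.5, -0.6, -0.2]
gripper_width: 0.0876
time_s: 5.05
tcp_pos: [0.5502, 0.1259, 0.0467]
eef_rot: [180.0, -0.0, -97.5]
contact_force: [-0.0, -0.1, -0.4]
gripper_width: 0.0879
time_s: 5.22
tcp_pos: [0.5502, 0.1259, 0.0457]
eef_rot: [180.0, -0.0, -97.5]
contact_force: [0.4, -0.0, 0.4]
gripper_width: 0.0876
```

```bash
python3 -m inch '0 0 -0.0018 0 0 0.002 1;0.006 0 0 0 0 0 1;0.006 0 0 0 0 0 1;0.004 0 0 0 0 0 1;0.004 0 0 0 0 0 1;0.004 0 0 0 0 0 1;0.004 0 0 0 0 0 1;0.004 0 0 0 0 0 1;0.004 0 0 0 0 0 1;0.004 0 0 0 0 0 1;0.004 0 0 0 0 0 1;0 0 0 0 0 0 1'
python3 g.py
python3 - <<'E'
from plant import r
import cv2
for n in("scene","wrist","top"):
    cv2.imwrite(f"pics/{n}2.png",r.capture(n)[:,:,::-1])
E
```

```text
time_s: 6.22
tcp_pos: [0.5442, 0.0817, 0.0476]
eef_rot: [180.0, -0.0, -97.7]
contact_force: [-0.5, 1.0, -0.4]
gripper_width: 0.0878
t 6.2167 stand-frame tcp mm [-17.44759318  22.54114943] z 47.58469500565754 rot [ 1.79983045e+02 -1.11143574e-02 -9.76672892e+01] F [-0.47896353  1.01276268 -0.43981515] w 0.08777699329885184
```

View pics/wrist2.png

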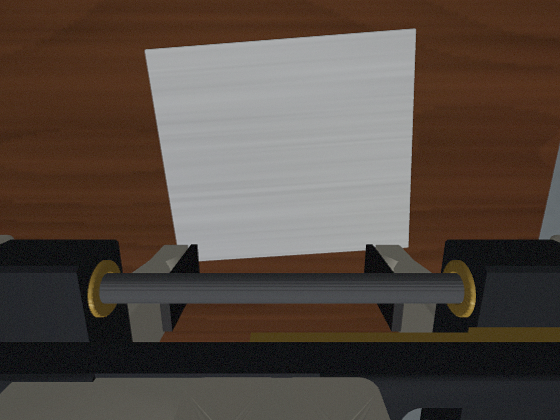

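View pics/scene2.png

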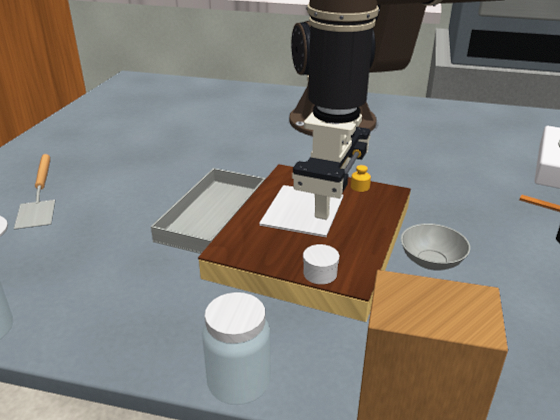

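View pics/top2.png

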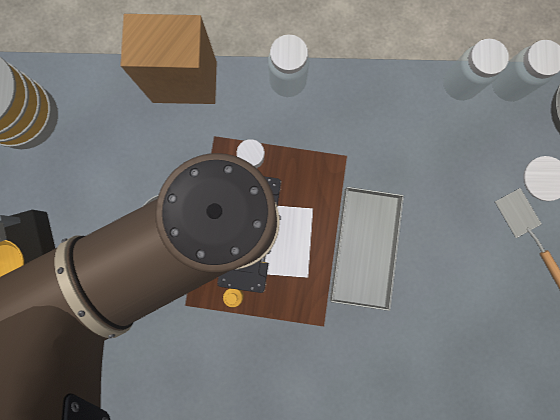

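Scene2 and wrist2 look as if the plate has not turned yet: its near edge in the wrist view still slopes from (200,260) to (410,247). I'll measure it against the finger position.

```bash
cat > m.py <<'E'
import sys
from h import *
from plant import r
np.set_printoptions(precision=1,suppress=True)
th=np.radians(-7.65)
C=np.array([.5585,.057]);ex=np.array([np.cos(th),np.sin(th)]);ey=np.array([-ex[1],ex[0]])
def S(w): d=np.asarray(w)[...,:2]-C; return 1000*np.stack([d@ex,d@ey],-1)
E
python3 - <<'E'
from m import *
p=r.camera_params("wrist")
print("cam z",-(np.array(p["R"]).T@np.array(p["t"])))
for x in((147,49),(415,29),(409,247),(200,260),(180,261)): print(x,S(px2w(p,x,.051)))
t=r.get_state()["tcp_pos"];print(S(t),"tcp px",w2px(p,[t]))
# finger tips
y=np.radians(-97.67);tx=np.array([np.cos(y),np.sin(y),0]);ty=np.array([np.sin(y),-np.cos(y),0])
for a in(-.0095,.0095):
  for b in(-.065,-.044,.044,.065): print(a,b,w2px(p,[t+a*tx+b*ty]))
pt=r.camera_params("top")
q=cv2.imread("pics/top2.png")
for x in((311.8,208.2),(306.7,277.1)):print(S(px2w(pt,x,.051)))
v=cv2.resize(q[180:310,200:360],None,fx=4,fy=4,interpolation=cv2.INTER_CUBIC);cv2.imwrite("pics/top2z.png",v)
q=cv2.imread("pics/scene2.png");v=cv2.resize(q[140:270,200:420],None,fx=3.6,fy=3.6,interpolation=cv2.INTER_CUBIC);cv2.imwrite("pics/scene2z.png",v)
E
```

```text
cam z [0.5 0.  0.2]
(147, 49) [ 51.9 -82.6]
(415, 29) [-85.4 -91.9]
(409, 247) [-94.7  26.6]
(200, 260) [32.3 35.2]
(180, 261) [44.6 35.8]
[-17.2  23.3] tcp px [[280.9 239.8]]
-0.0095 -0.065 [[176.1 254.2]]
-0.0095 -0.044 [[210.  254.2]]
-0.0095 0.044 [[351.9 254.3]]
-0.0095 0.065 [[385.8 254.3]]
0.0095 -0.065 [[173.4 225. ]]
0.0095 -0.044 [[208.2 225. ]]
0.0095 0.044 [[353.7 225.1]]
0.0095 0.065 [[388.5 225.1]]
[ 52.7 -83.8]
[-85.8 -93.2]
```

View pics/scene2z.png

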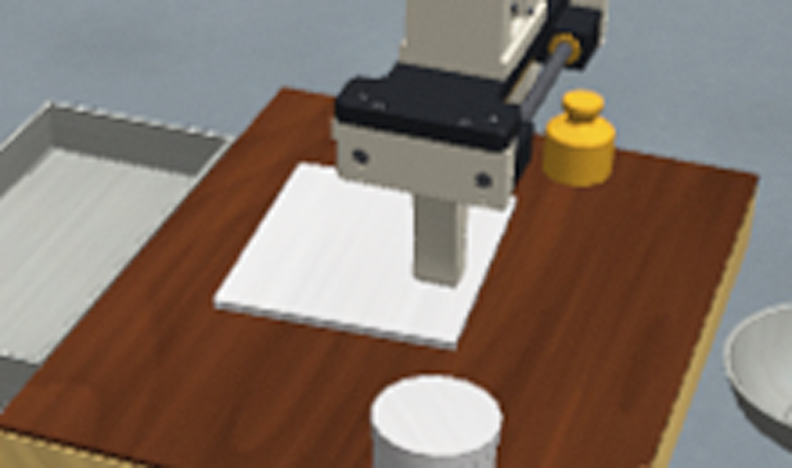

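Scene zoom: the fingertip (440,285 in the zoom) is above the plate's surface. The robot's reported z is therefore too low, the fingers slid clear over the plate, and the plate is unmoved. I'll back off and feel for the stand top.

```bash
python3 -m inch '0 0 -0.003 0 0 0 1;-0.012 0 0 0 0 0 1;-0.012 0 0 0 0 0 1;-0.012 0 0 0 0 0 1;-0.009 0 0 0 0 0 1;0 0 0.003 0 0 0 1;0 0 0 0 0 0 1'
python3 -m inch '0 0 0.0015 0 0 0 1;0 0 0 0 0 0 1'
python3 -m inch '0 0 0.001 0 0 0 1;0 0 0 0 0 0 1'
python3 -m inch '0 0 0.001 0 0 0 1;0 0 0 0 0 0 1'
python3 -m inch '0 0 0.001 0 0 0 1;0 0 0 0 0 0 1'
python3 - <<'E'
from plant import r
import cv2
q=r.capture("scene")[:,:,::-1]
v=cv2.resize(q[140:270,200:420],None,fx=3.6,fy=3.6,interpolation=cv2.INTER_CUBIC);cv2.imwrite("pics/scene3z.png",v)
E
```

```text
time_s: 6.95
tcp_pos: [0.5501, 0.1279, 0.047]
eef_rot: [180.0, -0.0, -97.6]
contact_force: [0.4, 0.2, -1.9]
gripper_width: 0.0879
time_s: 7.12
tcp_pos: [0.55, 0.1267, 0.0457]
eef_rot: [180.0, -0.0, -97.6]
contact_force: [-1.3, -0.2, -0.5]
gripper_width: 0.0881
time_s: 7.28
tcp_pos: [0.5503, 0.1266, 0.045]
eef_rot: [180.0, -0.0, -97.7]
contact_force: [0.1, -0.6, -0.3]
gripper_width: 0.0877
time_s: 7.45
tcp_pos: [0.5504, 0.1267, 0.0441]
eef_rot: [180.0, -0.0, -97.7]
contact_force: [0.1, -0.5, 0.5]
gripper_width: 0.0877
time_s: 7.62
tcp_pos: [0.5504, 0.1268, 0.043]
eef_rot: [180.0, -0.0, -97.7]
contact_force: [-0.3, -0.2, 0.1]
gripper_width: 0.0878
```

View pics/scene3z.png

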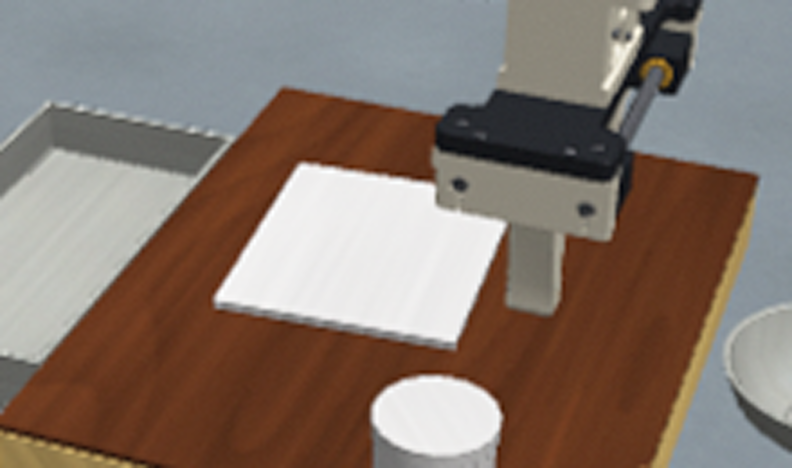

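```bash
python3 - <<'E'
from m import *
p=r.camera_params("scene");t=r.get_state()["tcp_pos"]
y=np.radians(-97.67);tx=np.array([np.cos(y),np.sin(y),0]);ty=np.array([np.sin(y),-np.cos(y),0])
for z in(0,.005,.010,.015):
  for b in(-.044,-.065):
    q=w2px(p,[t+a*tx+b*ty+[0,0,z] for a in(-.0095,.0095)]);print(z,b,((q-[200,140])*3.6).tolist())
E
```

```text
0 -0.044 [[549.0660492444947, 350.0711211800184], [510.35368701691584, 341.6162413712517]]
0 -0.065 [[537.2616395137794, 374.29962650139146], [497.91149010423175, 365.5427715832774]]
0.005 -0.044 [[549.8388492272702, 341.38616455709194], [511.0101337768104, 332.95878876162806]]
0.005 -0.065 [[538.013820640156, 365.5257196414295], [498.54343034221426, 356.7965280387992]]
0.01 -0.044 [[550.6161501251519, 332.65062530821774], [511.6703808748995, 324.2512159445007]]
0.01 -0.065 [[538.7704638442888, 356.69976434092365], [499.1790964824193, 347.9987168834909]]
0.015 -0.044 [[551.3979913740932, 323.86406024039337], [512.3344614086832, 315.49308641830913]]
0.015 -0.065 [[539.531608949104, 347.8212960805827], [499.8185215740003, 339.14888070709554]]
```

The fingertip projection in both the scene and wrist views puts the real finger end about 20 mm above the reported TCP. I'll lower further, feeling for the stand and checking clearance to the weight and tin.

```bash
python3 -c "
from plant import r;print(r.hold_point_z)"
python3 -m inch '0 0 0.004 0 0 0 1;0 0 0.004 0 0 0 1;0 0 0.003 0 0 0 1;0 0 0 0 0 0 1;0 0 0 0 0 0 1'
python3 - <<'E'
from plant import r
import cv2
q=r.capture("scene")[:,:,::-1]
v=cv2.resize(q[140:270,200:420],None,fx=3.6,fy=3.6,interpolation=cv2.INTER_CUBIC);cv2.imwrite("pics/scene4z.png",v)
cv2.imwrite("pics/wrist4.png",r.capture("wrist")[:,:,::-1])
E
```

```text
0.0188
time_s: 8.08
tcp_pos: [0.5502, 0.1268, 0.0318]
eef_rot: [180.0, -0.0, -97.6]
contact_force: [0.6, -1.2, 0.1]
gripper_width: 0.0879
```

View pics/scene4z.png

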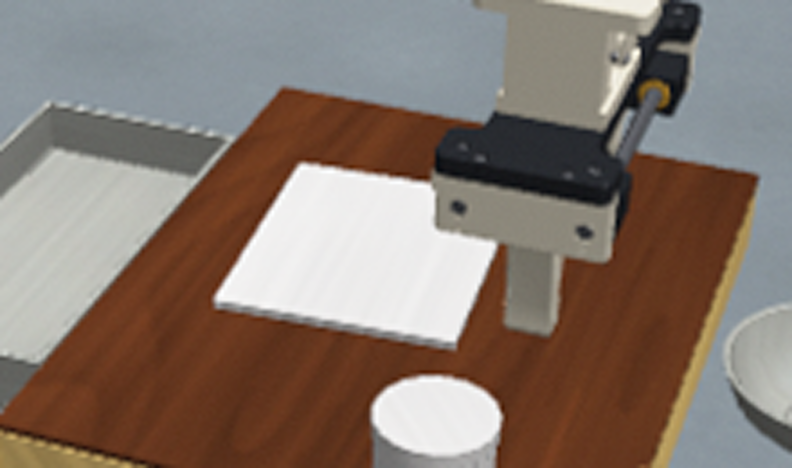

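View pics/wrist4.png

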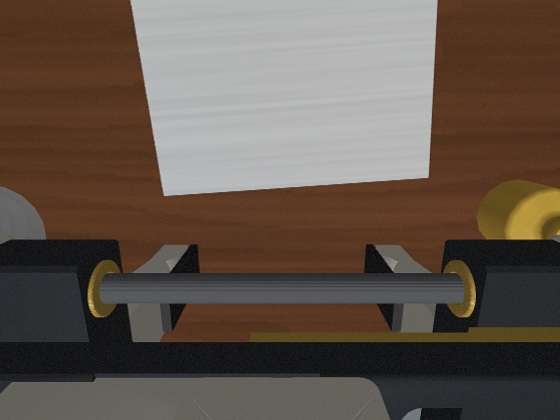

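The view shows the finger still just above the wood and clear of the tin and weight. I'll keep feeling down.

```bash

python3 -m inch '0 0 0.002 0 0 0 1;0 0 0 0 0 0 1' | sed -n '2p;4p'
python3 -m inch '0 0 0.0015 0 0 0 1;0 0 0 0 0 0 1'| sed -n '2p;4p'
python3 -m inch '0 0 0.001 0 0 0 1;0 0 0 0 0 0 1'| sed -n '2p;4p'
python3 -m inch '0 0 0.001 0 0 0 1;0 0 0 0 0 0 1'| sed -n '2p;4p'
```

```text
tcp_pos: [0.5504, 0.1269, 0.03]
contact_force: [-0.5, -0.1, 0.0]
tcp_pos: [0.5503, 0.1269, 0.0284]
contact_force: [-0.1, -0.3, 0.1]
tcp_pos: [0.5504, 0.1269, 0.0275]
contact_force: [0.3, -0.3, 0.5]
tcp_pos: [0.5504, 0.1269, 0.0265]
contact_force: [0.0, -0.3, 0.6]
```

```bash

python3 -m inch '0 0 0.001 0 0 0 1;0 0 0 0 0 0 1' | sed -n '2p;4p'
python3 -m inch '0 0 0.001 0 0 0 1;0 0 0 0 0 0 1'| sed -n '2p;4p'
python3 - <<'E'
from plant import r
import cv2
q=r.capture("scene")[:,:,::-1]
v=cv2.resize(q[140:270,200:420],None,fx=3.6,fy=3.6,interpolation=cv2.INTER_CUBIC);cv2.imwrite("pics/scene5z.png",v)
E
```

```text
tcp_pos: [0.5504, 0.1269, 0.0255]
contact_force: [0.7, -1.0, 0.4]
tcp_pos: [0.5503, 0.1269, 0.0245]
contact_force: [-0.6, -1.5, -1.0]
```

View pics/scene5z.png

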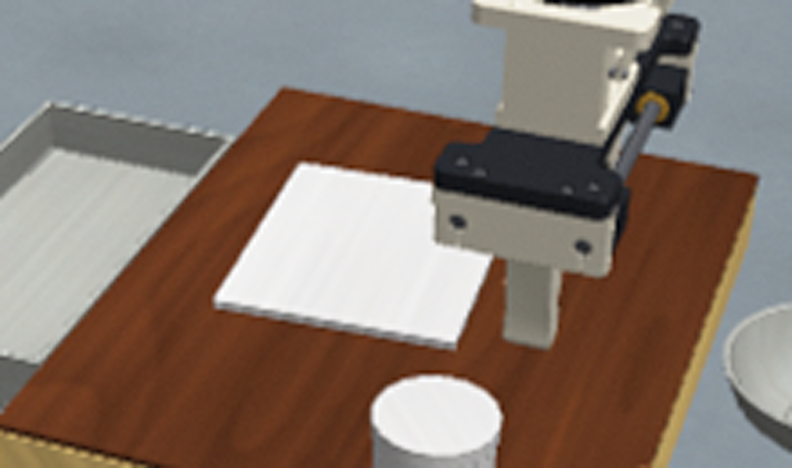

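```bash

python3 -m inch '0 -0.007 0 0 0 0 1;0 0 0.001 0 0 0 1;0 0 0 0 0 0 1' | sed -n '2p;4p'
python3 -m inch '0 0 0.001 0 0 0 1;0 0 0 0 0 0 1'| sed -n '2p;4p'
python3 -m inch '0 0 0.001 0 0 0 1;0 0 0 0 0 0 1'| sed -n '2p;4p'
python3 - <<'E'
from plant import r
import cv2
q=r.capture("scene")[:,:,::-1]
v=cv2.resize(q[140:270,200:420],None,fx=3.6,fy=3.6,interpolation=cv2.INTER_CUBIC);cv2.imwrite("pics/scene6z.png",v)
cv2.imwrite("pics/top6.png",r.capture("top")[:,:,::-1])
E
```

```text
tcp_pos: [0.5578, 0.126, 0.0235]
contact_force: [0.1, 0.2, -0.3]
tcp_pos: [0.5572, 0.1259, 0.0224]
contact_force: [0.2, 0.4, -0.9]
tcp_pos: [0.5572, 0.126, 0.0215]
contact_force: [-0.9, -0.1, -0.6]
```

View pics/scene6z.png

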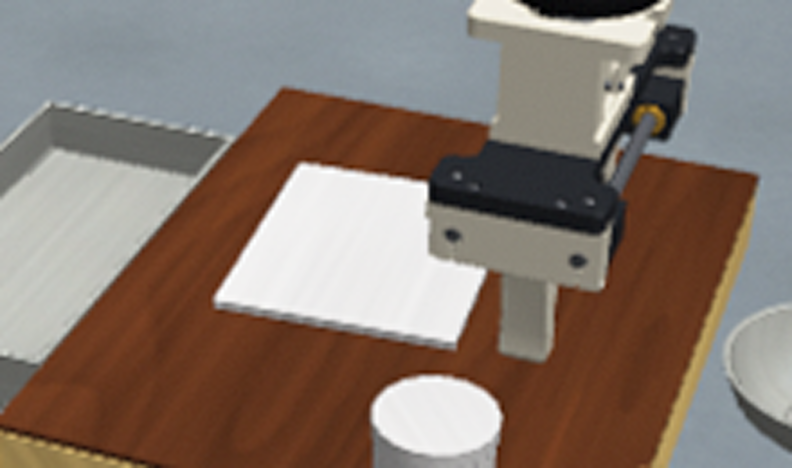

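View pics/top6.png

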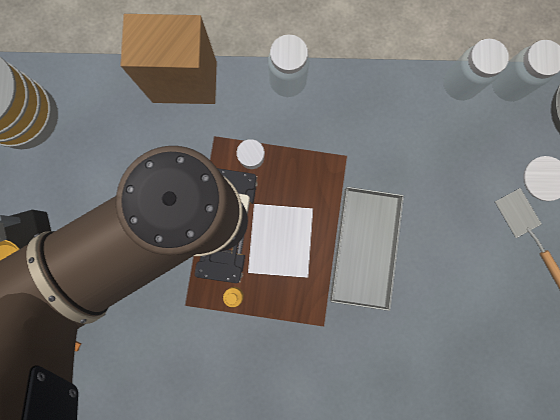

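Top view: the body fits between the tin (250,153) and the weight (233,297) with a few px clear on each side, and the plate is untouched. I'll keep feeling down.

```bash
for i in 1; do
python3 -m inch '0 0 0.001 0 0 0 1;0 0 0 0 0 0 1' | sed -n '2p;4p'; done
python3 -m inch '0 0 0.001 0 0 0 1;0 0 0 0 0 0 1'| sed -n '2p;4p'
python3 -m inch '0 0 0.001 0 0 0 1;0 0 0 0 0 0 1'| sed -n '2p;4p'
python3 -m inch '0 0 0.001 0 0 0 1;0 0 0 0 0 0 1'| sed -n '2p;4p'
```

```text
tcp_pos: [0.5573, 0.126, 0.0205]
contact_force: [-0.1, 0.5, -0.1]
tcp_pos: [0.5573, 0.126, 0.0195]
contact_force: [-0.5, -1.5, 0.7]
tcp_pos: [0.5573, 0.1259, 0.0185]
contact_force: [0.6, 0.9, 0.3]
tcp_pos: [0.5574, 0.1261, 0.0177]
contact_force: [-0.1, 0.7, -0.2]
```

```bash

python3 -m inch '0 0 0.0015 0 0 0 1;0 0 0 0 0 0 1' | sed -n '1,2p;4p'
python3 -m inch '0 0 0.001 0 0 0 1;0 0 0 0 0 0 1'| sed -n '2p;4p'
python3 -m inch '0 0 0.001 0 0 0 1;0 0 0 0 0 0 1'| sed -n '2p;4p'
python3 - <<'E'
from plant import r
import cv2
q=r.capture("scene")[:,:,::-1]
v=cv2.resize(q[140:270,200:420],None,fx=3.6,fy=3.6,interpolation=cv2.INTER_CUBIC);cv2.imwrite("pics/scene7z.png",v)
from m import *
p=r.camera_params("scene");t=r.get_state()["tcp_pos"]
y=np.radians(-97.67);tx=np.array([np.cos(y),np.sin(y),0]);ty=np.array([np.sin(y),-np.cos(y),0])
for z in(.025,.03,.035):
    pts=w2px(p,[t+a*tx+b*ty+[0,0,z] for a,b in((-.0095,-.044),(.0095,-.044),(-.0095,-.065),(.0095,-.065))]);print(z+t[2],((pts-[200,140])*3.6).tolist())
E
```

```text
time_s: 10.75
tcp_pos: [0.5575, 0.126, 0.0176]
contact_force: [-5.7, 0.3, 14.4]
tcp_pos: [0.5575, 0.1261, 0.0175]
contact_force: [-8.5, -0.5, 23.4]
tcp_pos: [0.5575, 0.126, 0.0174]
contact_force: [-11.4, -1.0, 32.0]
0.0424744591049773 [[545.3864549341849, 359.45104817752167], [506.46677819046016, 350.88984216287577], [533.4421223129931, 384.0006450084785], [493.8778419932344, 375.13172107851113]]
0.047474459104977294 [[546.1531268273461, 350.7415697813862], [507.1158403811215, 342.2078699352988], [534.1875194658494, 375.20217385634425], [494.50167887569353, 366.3608996793344]]
0.0524744591049773 [[546.9242907168073, 341.9810618052171], [507.76868255238594, 333.4753360094893], [534.9373654594393, 366.351189763017], [495.1292162097411, 357.5380518596423]]
```

View pics/scene7z.png

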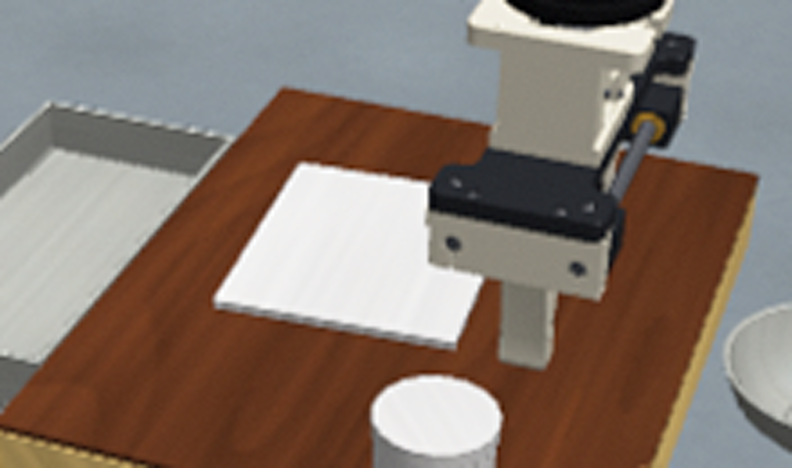

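Contact is at reported z 17.6 mm, so the real finger end is about 27 mm above the reported TCP. I'll raise to about 1.6 mm clear of the wood and push.

```bash

python3 -m inch '0 0 -0.005 0 0 0 1;0.006 0 0 0 0 0 1;0.006 0 0 0 0 0 1;0.005 0 0 0 0 0 1;0.005 0 0 0 0 0 1;0.004 0 0 0 0 0 1;0.004 0 0 0 0 0 1;0.004 0 0 0 0 0 1;0.004 0 0 0 0 0 1;0.004 0 0 0 0 0 1;0.004 0 0 0 0 0 1;0.004 0 0 0 0 0 1'
python3 g.py
python3 - <<'E'
from plant import r
import cv2
q=r.capture("scene")[:,:,::-1]
v=cv2.resize(q[140:270,180:400],None,fx=3.6,fy=3.6,interpolation=cv2.INTER_CUBIC);cv2.imwrite("pics/scene8z.png",v)
cv2.imwrite("pics/wrist8.png",r.capture("wrist")[:,:,::-1])
E
```

```text
time_s: 12.13
tcp_pos: [0.5506, 0.0761, 0.0191]
eef_rot: [180.0, 0.0, -97.6]
contact_force: [0.3, 1.0, -0.7]
gripper_width: 0.0878
t 12.1333 stand-frame tcp mm [-10.33148535  17.91097508] z 19.119030406095785 rot [ 1.79996059e+02  1.30051342e-03 -9.76422899e+01] F [ 0.2701247   1.04031982 -0.65122115] w 0.0877870529890349
```

View pics/scene8z.png

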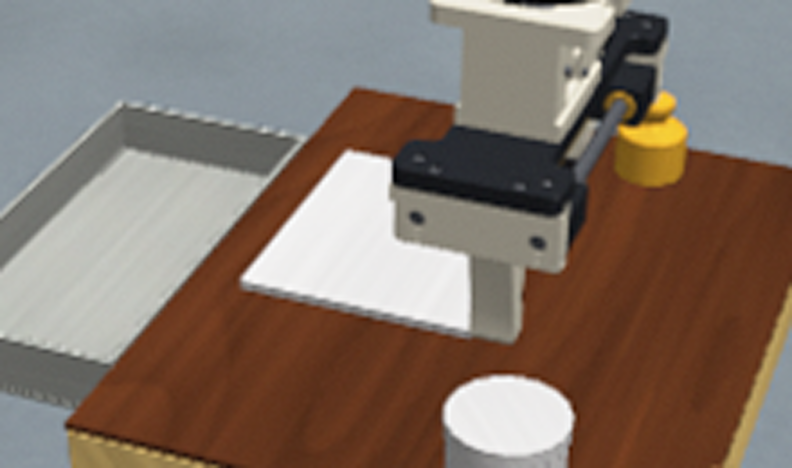

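View pics/wrist8.png

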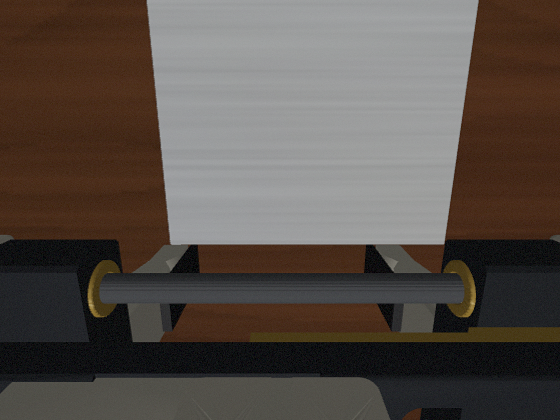

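The plate has been pushed and is now square to the fingers (wrist: near edge level at row 244). Next I measure the offset between TCP and edge.

```bash
cat > meas.py <<'E'
from m import *
def edge(name,im,p):
    out={}
    return out
im=r.capture("top");cv2.imwrite("pics/top_m.png",im[:,:,::-1])
pt=r.camera_params("top");ps=r.camera_params("scene");pw=r.camera_params("wrist")
sc=r.capture("scene");cv2.imwrite("pics/scene_m.png",sc[:,:,::-1])
wi=r.capture("wrist");cv2.imwrite("pics/wrist_m.png",wi[:,:,::-1])
print("tcp",S(r.get_state()["tcp_pos"]))
# leading edge & stand edge: sample grey profile along stand y at several stand x, per camera
def prof(img,p,x,z,ys):
    w=np.array([np.r_[C+x*ex+y*ey,z] for y in ys]);q=w2px(p,w).astype(np.float32)
    return cv2.remap(img,q[:,0][None],q[:,1][None],cv2.INTER_LINEAR)[0].astype(float)
def est(img,p,n):
    ys=np.arange(-.2,0.02,.0005)
    E=[]
    for x in np.arange(-.065,.046,.01):
        g=cv2.GaussianBlur(prof(img,p,x,.051,ys).min(1)[None],(0,0),3)[0] # plate bright
        d=np.diff(g)
        k=np.argmax(d);E.append((x*1000,1000*(ys[k]+ys[k+1])/2,d[k]))
    E=np.array(E);a=np.polyfit(E[:,0],E[:,1],1)
    print(n,"plate lead edge y",np.median(E[:,1]),"slope deg",np.degrees(np.arctan(a[0])),"\n",E[:,1])
    ys=np.arange(-.17,-.11,.0005);E=[]
    for x in list(np.arange(-.16,-.1,.01))+list(np.arange(.07,.16,.01)):
        q=prof(img,p,x,.045,ys);g=cv2.GaussianBlur((q[:,0]-q[:,2])[None],(0,0),3)[0];d=np.diff(g);k=np.argmax(d);E.append((x*1000,1000*(ys[k]+ys[k+1])/2))
    E=np.array(E);a=np.polyfit(E[:,0],E[:,1],1);print(n,"stand edge y",np.median(E[:,1]),"slope",np.degrees(np.arctan(a[0])),E[:,1])
est(im,pt,"top");est(sc,ps,"scene")
if len(sys.argv)>1: est(wi,pw,"wrist")
E
python3 meas.py
python3 - <<'E'
from m import *
p=r.camera_params("wrist")
for x in((175,244.5),(440,244.5)):print(S(px2w(p,x,.051)))
E
```

```text
tcp [-10.3  18.1]
top plate lead edge y -113.74999999999993 slope deg -0.42069571570425107 
 [-113.2 -113.7 -114.2 -113.7 -113.7 -114.2 -113.7 -113.7 -114.7 -114.2
 -113.7 -114.7]
top stand edge y -140.25 slope 0.0453062493750322 [-140.2 -140.8 -140.2 -140.2 -140.2 -139.7 -139.7 -140.2 -140.2 -140.2
 -140.2 -140.2 -139.7 -140.2 -139.7]
scene plate lead edge y -112.74999999999993 slope deg -1.7310747279170947e-14 
 [-112.7 -112.7 -112.7 -112.7 -112.7 -112.7 -112.7 -112.7 -112.7 -112.7
 -112.7 -112.7]
scene stand edge y -138.74999999999997 slope 0.015614021014027698 [-138.7 -138.7 -139.2 -139.2 -138.7 -139.2 -139.2 -138.7 -138.7 -138.7
 -138.7 -139.2 -138.7 -139.2 -138.7]
[43.6  8.7]
[-91.4   8.7]
```

View pics/top_m.png

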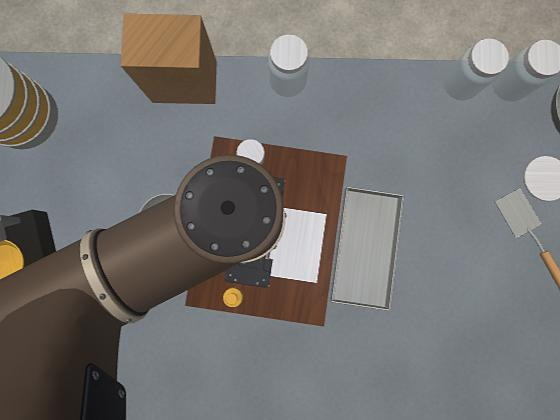

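Lead edge is 26–26.5 mm inside the stand edge in both views and parallel within 0.4°. It needs about 66 mm more, so I push 57 and measure again.

```bash

python3 -m inch '0.003 0 0 0 0 0 1;0.004 0 0 0 0 0 1;0.004 0 0 0 0 0 1;0.004 0 0 0 0 0 1;0.004 0 0 0 0 0 1;0.004 0 0 0 0 0 1;0.004 0 0 0 0 0 1;0.004 0 0 0 0 0 1;0.004 0 0 0 0 0 1;0.004 0 0 0 0 0 1;0.004 0 0 0 0 0 1;0.004 0 0 0 0 0 1;0.004 0 0 0 0 0 1;0.003 0 0 0 0 0 1;0.002 0 0 0 0 0 1;0.001 0 0 0 0 0 1;0 0 0 0 0 0 1;0 0 0 0 0 0 1'
python3 meas.py w
```

```text
time_s: 13.88
tcp_pos: [0.5429, 0.0197, 0.0191]
eef_rot: [180.0, -0.0, -97.6]
contact_force: [0.2, -0.7, -0.5]
gripper_width: 0.0877
tcp [-10.5 -38.9]
top plate lead edge y -169.24999999999997 slope deg 0.1803008089096818 
 [-169.2 -170.2 -169.2 -169.2 -170.2 -169.2 -169.2 -170.2 -168.7 -169.7
 -169.7 -168.7]
top stand edge y -140.25 slope -0.1681702065830488 [-140.2 -140.8 -140.2 -140.2 -140.2 -139.7 -147.8 -144.2 -140.8 -140.2
 -140.2 -140.2 -140.2 -140.2 -139.7]
scene plate lead edge y -168.74999999999997 slope deg -11.905820927677572 
 [-168.7 -168.7 -169.2  -46.2 -168.2 -168.2 -168.7 -168.7 -168.7 -168.2
 -168.2 -168.7]
scene stand edge y -139.24999999999997 slope 2.065530872995794 [-144.2 -143.2 -142.8 -144.8 -159.2 -158.2 -139.2 -138.7 -138.7 -138.7
 -138.7 -139.2 -138.7 -139.2 -138.7]
wrist plate lead edge y -158.24999999999997 slope deg 1.2164811017002072e-14 
 [-158.2 -158.2 -158.2 -158.2 -158.2 -158.2 -158.2 -158.2 -158.2 -158.2
 -158.2 -158.2]
wrist stand edge y -138.74999999999997 slope -0.5958710051625837 [-169.8 -169.8 -124.7 -138.7 -138.7 -138.7 -138.7 -138.7 -138.7 -138.7
 -138.7 -126.2 -169.8 -169.8 -169.8]
```

View pics/top_m.png

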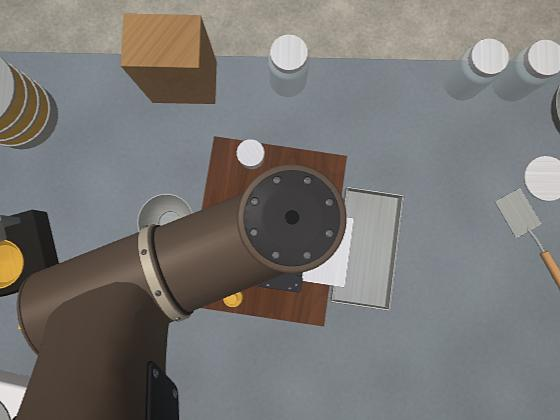

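View pics/scene_m.png

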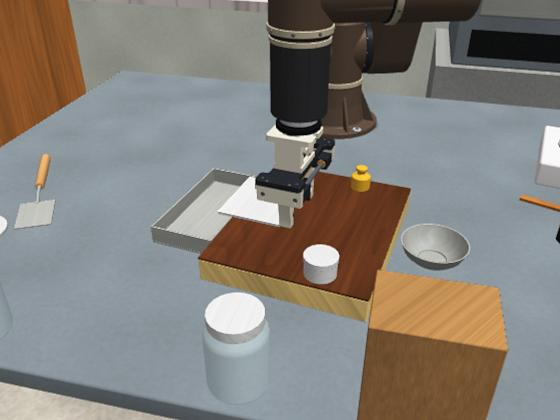

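View pics/wrist_m.png

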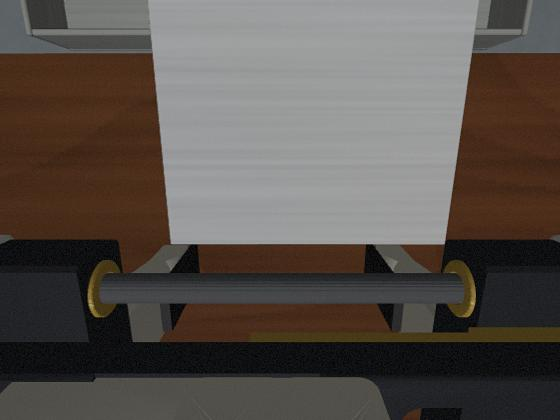

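Overhang is about 29.1 mm (top) and 29.8 mm (scene), and the plate is parallel. I push 9.5 mm more, then withdraw for an unobstructed measurement.

```bash

python3 -m inch '0.003 0 0 0 0 0 1;0.003 0 0 0 0 0 1;0.002 0 0 0 0 0 1;0.0015 0 0 0 0 0 1;0 0 0 0 0 0 1;0 0 0 0 0 0 1;-0.004 0 0 0 0 0 1;-0.01 0 0 0 0 0 1;-0.01 0 0 0 0 0 1;0 0 -0.02 0 0 0 1;0 0 -0.035 0 0 0 1;0 0 -0.035 0 0 0 1;-0.035 0 -0.02 0 0 0 1;-0.04 0 0 0 0 0 1;-0.04 0 0 0 0 0 1;-0.04 0 0 0 0 0 1;-0.04 0 0 0 0 0 1;-0.04 0 0 0 0 0 1;0 0 0 0 0 0 1'
python3 meas.py
python3 - <<'E'
from m import *
for n,sd in(("top",(325,243)),("scene",(262,195))):
    im=cv2.imread(f"pics/{n}_m.png")[:,:,::-1];p=r.camera_params(n)
    print(im[sd[1],sd[0]])
E
```

```text
time_s: 15.62
tcp_pos: [0.577, 0.2746, 0.1287]
eef_rot: [-179.9, 0.1, -97.4]
contact_force: [0.2, -0.9, -0.1]
gripper_width: 0.0873
tcp [-11.2 211.9]
top plate lead edge y -179.0 slope deg 22.188932898003987 
 [-179.8 -178.8 -178.8 -179.8 -179.2 -178.8 -179.8 -178.8 -179.2 -179.8
 -178.2  -73.7]
top stand edge y -140.25 slope 0.060920257261328714 [-140.2 -140.8 -140.2 -140.2 -140.2 -140.2 -139.7 -140.2 -140.2 -140.2
 -140.2 -140.2 -139.7 -140.2 -139.7]
scene plate lead edge y -178.25 slope deg 0.19031744877550236 
 [-178.2 -178.2 -178.2 -178.2 -178.2 -178.2 -178.2 -177.8 -177.8 -178.2
 -178.2 -177.8]
scene stand edge y -138.74999999999997 slope 0.015614021014027698 [-138.7 -138.7 -139.2 -139.2 -138.7 -139.2 -139.2 -138.7 -138.7 -138.7
 -138.7 -139.2 -138.7 -139.2 -138.7]
[204 203 206]
[237 235 236]
```

View pics/top_m.png

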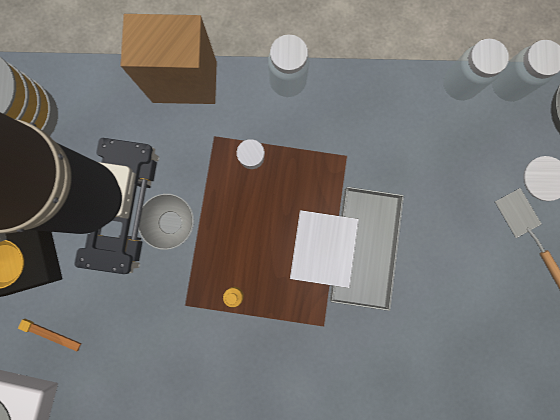

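View pics/scene_m.png

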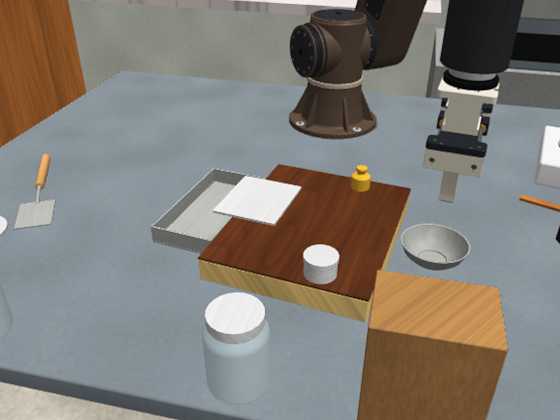

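Both views show the plate overhanging the tray with the arm clear; tin, weight and bowl are where they were. I'll measure the trailing edge as well, since its contrast is better.

```bash
python3 - <<'E'
from m import *
np.set_printoptions(precision=2,suppress=True)
def prof(img,p,x,z,ys):
    w=np.array([np.r_[C+x*ex+y*ey,z] for y in ys]);q=w2px(p,w).astype(np.float32)
    return cv2.remap(img,q[:,0][None],q[:,1][None],cv2.INTER_LINEAR)[0].astype(float)
def half(g,ys):  # half-level crossing
    lo,hi=np.median(g[:12]),np.median(g[-12:]);m=(lo+hi)/2;s=g-m
    k=np.where(s[:-1]*s[1:]<=0)[0]
    k=k[np.argmax(abs(s[k+1]-s[k]))];return 1000*(ys[k]+(ys[k+1]-ys[k])*s[k]/(s[k]-s[k+1]))
def fit(xs,es):
    a=np.polyfit(xs,es,1);res=es-np.polyval(a,xs);g=abs(res-np.median(res))<1;a=np.polyfit(xs[g],es[g],1);return a
for n in("top","scene"):
    p=r.camera_params(n);im=cv2.imread(f"pics/{n}_m.png")[:,:,::-1]
    px=np.arange(-.07,.03,.004)
    o={}
    for nm,xs,z,y0,ch in(("lead",px,.051,-.178,"min"),("trail",px,.051,-.059,"min"),("edge+",np.arange(.06,.165,.005),.045,-.140,"rb"),("edge-",np.arange(-.165,-.105,.005),.045,-.140,"rb"),("far+",np.arange(-.1,.12,.005),.045,.140,"rb")):
        ys=np.arange(y0-.012,y0+.012,.0005);es=[]
        for x in xs:
            q=prof(im,p,x,z,ys);g=q.min(1) if ch=="min" else q[:,0]-q[:,2]
            try: es.append(half(g,ys))
            except Exception: es.append(np.nan)
        es=np.array(es);ok=~np.isnan(es);a=fit(xs[ok],es[ok]);o[nm]=a
        print(n,nm,"at x=-20:",np.polyval(a,-.02),"deg",np.degrees(np.arctan(a[0]/1000)),"sd",np.std(es[ok]-np.polyval(a,xs[ok])))
    e=o["edge+"][1]*.5+o["edge-"][1]*.5
    print("overhang by lead",e-np.polyval(o["lead"],-.02),"by trail",120-(np.polyval(o["trail"],-.02)-e))
E
```

```text
top lead at x=-20: -179.17560836181497 deg 0.001272670046299675 sd 0.5067356585774255
top trail at x=-20: -59.49979227897326 deg -0.02780459297478809 sd 0.27038964170397217
top edge+ at x=-20: -139.60487185103264 deg -0.1977490612414709 sd 0.22629527995609897
top edge- at x=-20: -139.19549566161857 deg 0.5414735592340761 sd 0.2927812086472689
top far+ at x=-20: 139.16194593231714 deg 0.02103039410488927 sd 0.20451658993164062
overhang by lead 39.835418524116506 by trail 40.1596024412748
scene lead at x=-20: -178.2149905992877 deg 0.15358097335146795 sd 0.11885062418816655
scene trail at x=-20: -56.41234596257193 deg 0.09825985239064645 sd 0.20097518710855414
scene edge+ at x=-20: -138.75548404697764 deg -0.1018668718258557 sd 0.14239445779752652
scene edge- at x=-20: -138.44932893342917 deg 0.2838954672145451 sd 0.2637075686112973
scene far+ at x=-20: 147.9694065851385 deg 0.0036115702477767554 sd 2.9058659981855732
overhang by lead 39.64435447907394 by trail 37.841709842358185
```

```bash
python3 - <<'E'
from m import *
a=cv2.imread("pics/top0.png",0).astype(int);b=r.capture("top");r.capture("scene")
d=(abs(a-cv2.cvtColor(b,cv2.COLOR_RGB2GRAY))>30).astype(np.uint8);d[:,:196]=0
n,l,s,_=cv2.connectedComponentsWithStats(d);print("top diff blobs",[x.tolist() for x in s[1:] if x[4]>4])
for n in("top","scene"):
  for t in("plate","tray","bowl","tin","weight"):
    print(n,t,[(np.round(q["xy"]),round(q["p"],2)) for q in r.recognise(t,n)[:1]])
s=r.get_state();print(s["time_s"],s["contact_force"])
r.close_job()
E
```

```text
top diff blobs [[248, 203, 111, 85, 6343]]
top plate [(array([325., 249.]), 0.78)]
top tray [(array([370., 245.]), 0.8)]
top bowl [(array([166., 222.]), 0.89)]
top tin [(array([249., 154.]), 0.92)]
top weight [(array([232., 296.]), 0.56)]
scene plate [(array([258., 203.]), 0.7)]
scene tray [(array([199., 216.]), 0.64)]
scene bowl [(array([434., 248.]), 0.9)]
scene tin [(array([323., 261.]), 0.8)]
scene weight [(array([365., 180.]), 0.74)]
16.3667 [-0.4  0.9  0.3]
the job is handed in; nothing more can be done
```

The plate now sticks out about 39–40 mm past the stand's edge over the tray, parallel to that edge within about 0.2°. I pushed it flat with the two open fingers, withdrew the arm, and handed the job in at 16.4 s with the robot touching nothing.

- **Overhang:** the clear top view gave 39.3–40.2 mm. The scene view gave 39.4–39.6 mm from the leading edge, but 37.8 mm from the trailing edge. I trust that last figure less, because in that view the plate measured about 122 mm wide instead of 120. Reckoning from the arm's own position gave about 38 mm. I left it there, since these readings disagree by a millimetre or two.
- **Other things:** compared with the first top picture, only the plate's area changed. The tray, tin and weight have not moved. The bowl lay outside that comparison, but the networks found it within 2 pixels of its first position in both views.
- **A failed first push:** the real finger ends are about 27 mm above the reported TCP (tool tip point), so my first push passed over the plate without touching it. I then felt for the stand top, pressing on it with about 34 N at most (the limit is 40 N for the gripper body and 120 N at the wrist). I did the real push about 1.5 mm above it.

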